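# Swap two paint pots that stand in each other's bays

### The arm

A 6-joint arm with a two-finger parallel gripper is mounted at the origin on the work surface; the furniture and walls round the work are solid. World frame = base frame: x ahead of the robot, y to its left, z up, the work surface at z = 0. Lengths are in m, angles in rad, forces in N, time in s.
With the tool pointing down it reaches from about 0.35 to 0.85 m from the base axis. Payload 8.1 kg.
Tool frame: the origin (TCP) lies midway between the tips of the shut fingers; the grasp point (between the pads) lies 19 mm behind it; x points along the fingers, y is the direction in which the jaws open and shut, and the axes are right-handed (so a half turn about x gives the same grasp; the last joint's range is limited). The gripper opens to 93 mm and grips with 3 to 60 N. Pads are 15 mm wide; open, the fingers measure 128 mm over their backs; the gripper's body (75 mm by 188 mm) begins 65 mm behind the grasp point.
Start: joints at [1.155, 0.13, 1.488, -0, 1.523, -0.085], TCP at [0.195, 0.567, 0.219] pointing down, gripper open.
Joint ranges: [-2.96, 2.96], [-0.89, 2.26], [0.02, 2.5], [-1.34, 4.48], [0, 2.73], [-2.66, 2.66]. Speed limits (rad/s): [2.39, 2.39, 2.79, 3.14, 3.14, 3.14].

### API

Orientations are given as [roll, pitch, yaw] about the fixed x, y, z axes, in that order (R = Rz(yaw) Ry(pitch) Rx(roll)).
In Python, from station import env gives the robot as it stands.
- The arm moves only by the shell command python3 -m pendant 'ROWS' [FORCE]. ROWS is JSON, a list that holds one entry, the list of rows, each a list of 5 numbers: the shift along the tool's x, y, z in mm, then the turn about the tool's x in rad, then the opening, from 0 (shut) to 1 (fully open). In form: [[[dx, dy, dz, spin, hand], ...]]. A call has 1 to 12 rows; each row is the pose to reach, as a shift and turn from the pose measured when the call began, along the tool's axes at that moment; what a row does not reach only later rows make up. A row lasts 1/12 s, in which the tool goes at most 41.7 mm and 7.16 degrees, less where a joint would pass 70% of its speed; a pose out of reach is approached as far as the arm can. A call with a gripper value outside its range is refused whole. The fingers move at their own pace and stop on an object; FORCE is the grip in N (left out, the last holds). Time passes only in rows, so rows that repeat a pose let the fingers close. It gives the time, the measured TCP pose, the force and the opening at its end, in the units of the state.
- env.sense(): the state, without advancing time (a new reading comes with each control period).
- env.get_image(name): name is "scene" or "top"; returns (picture, depth): 420x560x3 uint8, red, green, blue; 420x560 float32, m along the optical axis (not along the pixel's ray), 0 where there is no reading.
- env.calibration(name): a dict with "intrinsics" (3x3 intrinsics, pixels), "camera_from_world" (4x4, takes a point from world to camera coordinates). Camera axes: x right, y down, z forward; pixel columns grow to the right and rows downward; lengths in m; the calibration is good to about 2 mm. A picture is of the moment at which its call begins. calibration takes no time and is no camera call.
- env.hand_in(): hands the job in, once; it reports no verdict.
The state is a dict: "time": time; "joints": joint angles; "dq": joint speeds; "joint_efforts": joint torques, N m; "tcp_pos": TCP position; "eef_rot": TCP orientation; "force": force on the tool from outside, world axes, zero at the start; "moment": the same for the moment, N m; "finger_gap": opening from 0.0 (shut) to 1.0 (fully open).
Only numpy, scipy, OpenCV 4.12 (cv2) and the standard library are available. Lean on these libraries where they do the work, as an engineer would, in place of code of your own. Each camera call takes 0.05 s, during which the arm holds its last target.

### The job

The black-lidded pot and the yellow-lidded pot in the wooden rack stand in each other's bays: swap them, so that each stands upright, down on the floor of the bay marked with its own lid's colour. The empty white bay is free to park one in meanwhile, but must be empty again at the end. Keep the pots upright, set them down rather than dropping them, and leave the blue-lidded pot and the other things on the worktop where they are.

Things in the scene. Friction and masses are not known exactly. Their poses are not given: they have to be found in the camera images.
- pot_black_center (a point): Tall round black pot with a light label and black lid: 110 mm high, body 60 mm across, lid (top 16 mm) 64 mm across; about 200 g. Point at its centre, 55 mm above its underside; z up along the pot. It can be gripped by its upper part, around 90 mm above its underside (lid and body), at any yaw. It stands at the start in the yellow bay.
- pot_yellow_center (a point): Small round pot with a yellow lid: 50 mm high, body 50 mm across, lid (top 16 mm) 54 mm across; about 220 g. Point at its centre, 25 mm above its underside; z up along the pot. It can be gripped by its lid, around 42 mm above its underside, at any yaw. It stands at the start in the black bay.
- pot_blue_center (a point): Bystander: pot with a blue lid, 76 mm high, 72 mm in diameter at the lid, standing in the blue bay, where it belongs. Point at its centre, 38 mm above its underside.
- bay_black_floor (a point): The black bay: square black floor pad, 84 x 84 mm, with a black tab on the rack's front rim. Point: centre of the bay's floor, 10 mm above the worktop; x to the back of the rack, y along the row to the left, z up. The rim stands 6 mm above this floor. The black-lidded pot belongs here. The bays lie in one row, 110 mm from centre to centre; their order varies.
- bay_yellow_floor (a point): The yellow bay: square yellow floor pad, 84 x 84 mm, with a yellow tab on the rack's front rim. Point: centre of the bay's floor, 10 mm above the worktop; x to the back of the rack, y along the row to the left, z up. The rim stands 6 mm above this floor. The yellow-lidded pot belongs here.
- bay_blue_floor (a point): The blue bay: square blue floor pad, 84 x 84 mm, with a blue tab on the rack's front rim. Point: centre of the bay's floor, 10 mm above the worktop; x to the back of the rack, y along the row to the left, z up. The rim stands 6 mm above this floor. The blue-lidded pot stands here and stays.
- bay_plain_floor (a point): The white bay: square white floor pad, 84 x 84 mm, with a white tab on the rack's front rim. Point: centre of the bay's floor, 10 mm above the worktop; x to the back of the rack, y along the row to the left, z up. The rim stands 6 mm above this floor. Empty at the start and at the end.
- pot_rack: Fixed light wooden rack, 110 mm deep (x), 440 mm long (y), 16 mm high, with four square recesses of 84 mm in a row. Origin at the centre of its underside, on the worktop; x to its back, y along the row to the left.
- pot_white_center (a point): Bystander: white pot with a white lid, 64 mm high, 72 mm in diameter, on the worktop to the left of the rack. Point at its centre.
- glue_center (a point): Bystander: white glue bottle with a red collar, 142 mm high, 54 mm in diameter, on the worktop to the right of the rack. Point at its centre, 71 mm up.
- pot_black: The same tall black-lidded pot; origin at the centre of its underside, z up along the pot.
- pot_yellow: The same small yellow-lidded pot; origin at the centre of its underside, z up along the pot.
There are look-alikes about, which are no part of the job. What is meant by the pot_yellow is not turquoise, and is the smaller of those in its own colour.

How it is judged:
By the outcome, as a careful person would: the job done as asked, in the order asked, and still so for the second after the job is handed in, with the robot touching nothing.
It also fails if it takes over 64 s, if anything falls off the work surface, if the arm or the gripper's body presses on something with over 40 N, if the wrist force passes 120 N, or if a joint passes its speed limit or range.

## Working session

There is one attempt and no reset: what is moved stays moved. The work goes in short steps, Python scripts to look and compute and a shell command to move; the robot and the scene stay as the last step left them, time stands still between calls to the robot, and variables do not carry over. Pictures are saved under pics/ and viewed, and the job is handed in when it is done.

```bash
mkdir -p pics
python3 - <<'E'
from station import env
import cv2,numpy as np
s=env.sense();print({k:np.round(v,3).tolist() for k,v in s.items()})
for n in("scene","top"):
    im,d=env.get_image(n);cv2.imwrite(f"pics/{n}0.png",im[:,:,::-1]);np.save(f"pics/{n}0.npy",d);np.save(f"pics/{n}0rgb.npy",im)
    c=env.calibration(n);print(n,np.round(c["intrinsics"],1).tolist(),np.round(c["camera_from_world"],3).tolist())
E
```

```text
{'time': 0.0, 'joints': [1.155, 0.131, 1.489, 0.0, 1.523, -0.085], 'dq': [0.001, -0.001, 0.001, 0.002, 0.001, 0.001], 'joint_efforts': [0.002, -55.985, -49.175, 0.077, 0.035, -0.0], 'tcp_pos': [0.195, 0.567, 0.218], 'eef_rot': [-1.662, 1.569, -1.993], 'force': [-0.393, -0.133, 0.161], 'moment': [-0.009, 0.001, -0.018], 'finger_gap': 0.995}
scene [[489.3, 0.0, 284.4], [0.0, 489.3, 209.6], [0.0, 0.0, 1.0]] [[0.729, -0.685, -0.009, -0.328], [-0.536, -0.563, -0.629, 0.262], [0.425, 0.463, -0.778, 1.218], [0.0, 0.0, 0.0, 1.0]]
top [[466.8, 0.0, 289.2], [0.0, 466.8, 196.0], [0.0, 0.0, 1.0]] [[0.125, -0.992, -0.004, -0.07], [-0.82, -0.101, -0.563, 0.415], [0.559, 0.073, -0.826, 1.44], [0.0, 0.0, 0.0, 1.0]]
```

View pics/scene0.png

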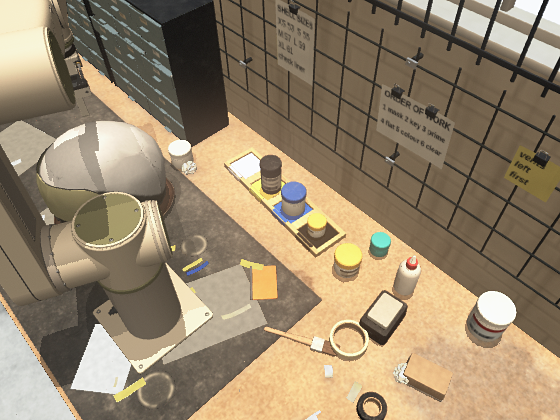

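View pics/top0.png

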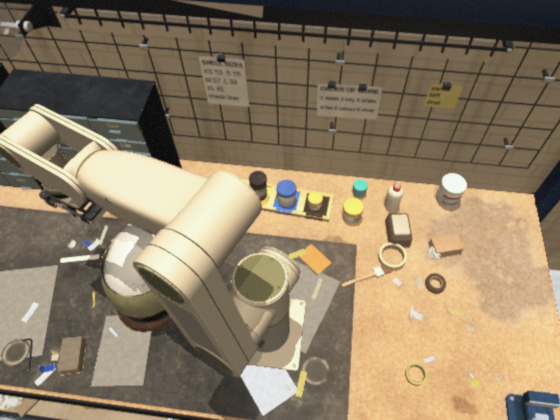

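Candidates in the scene view:
- **Yellow lids:** a small pot in the rack's black bay (316,222), and a larger one on the worktop (348,258).
- **Turquoise look-alike:** (380,242), excluded.
- **Black lid:** only the tall pot at (271,172).

I choose the pots at (316,222) and (271,172), and check that in a close crop with measurements.

```bash
cat > h.py <<'E'
import numpy as np,cv2
from station import env
def cloud(n,d):
    c=env.calibration(n);K=np.array(c["intrinsics"]);T=np.linalg.inv(np.array(c["camera_from_world"]))
    v,u=np.mgrid[:420,:560];p=np.stack([(u-K[0,2])/K[0,0]*d,(v-K[1,2])/K[1,1]*d,d],-1)
    P=p@T[:3,:3].T+T[:3,3];P[d<=0]=np.nan;return P
def proj(n,X):
    c=env.calibration(n);T=np.array(c["camera_from_world"]);K=np.array(c["intrinsics"])
    q=(np.atleast_2d(X)@T[:3,:3].T+T[:3,3])@K.T;return q[:,:2]/q[:,2:]
E
python3 - <<'E'
from h import *
im=np.load("pics/scene0rgb.npy")
cv2.imwrite("pics/crop0.png",cv2.resize(im[135:285,215:415,::-1],(800,600),interpolation=cv2.INTER_CUBIC))
for n,pts in(("scene",[(271,161),(293,189),(316,217),(348,252),(380,238),(245,166),(265,190),(310,238),(228,165),(343,232),(320,250),(180,147),(410,265),(260,154)]),("top",[(258,180),(286,188),(316,197),(353,208),(396,186)])):
    P=cloud(n,np.load(f"pics/{n}0.npy"))
    for u,v in pts:print(n,u,v,np.round(P[v,u],3))
E
```

```text
scene 271 161 [0.496 0.103 0.12 ]
scene 293 189 [0.489 0.005 0.087]
scene 316 217 [ 0.481 -0.094  0.059]
scene 348 252 [ 0.455 -0.234  0.065]
scene 380 238 [ 0.56  -0.255  0.048]
scene 245 166 [0.493 0.224 0.012]
scene 265 190 [0.464 0.098 0.025]
scene 310 238 [ 0.446 -0.108  0.009]
scene 228 165 [0.456 0.262 0.014]
scene 343 232 [ 0.522 -0.16   0.016]
scene 320 250 [ 0.435 -0.157  0.014]
scene 180 147 [0.372 0.386 0.06 ]
scene 410 265 [ 0.502 -0.382  0.121]
scene 260 154 [ 0.57   0.242 -0.001]
top 258 180 [0.483 0.099 0.114]
top 286 188 [0.48  0.    0.087]
top 316 197 [ 0.476 -0.107  0.056]
top 353 208 [ 0.434 -0.238  0.073]
top 396 186 [ 0.505 -0.374  0.128]
```

View pics/crop0.png

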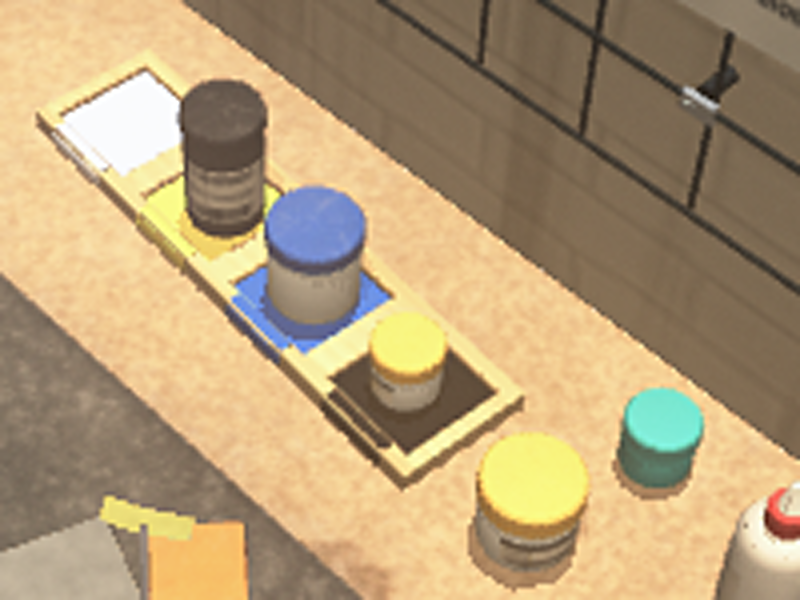

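```bash
cat > fit.py <<'E'
from h import *
from scipy.optimize import least_squares
def ray(n,uv,z):
    c=env.calibration(n);K=np.array(c["intrinsics"]);T=np.linalg.inv(np.array(c["camera_from_world"]))
    d=T[:3,:3]@np.linalg.solve(K,[uv[0],uv[1],1]);o=T[:3,3];return (o+d*(z-o[2])/d[2])[:2]
def lid(n,P,c,ztop,r,tag=""):
    m=(np.hypot(P[...,0]-c[0],P[...,1]-c[1])<r+.02)&(abs(P[...,2]-ztop)<.005)
    Q=P[m];v,u=np.where(m)
    if len(Q)<20: print(tag,"few",len(Q));return
    # convex hull circle
    e,rad=cv2.minEnclosingCircle(Q[:,:2].astype(np.float32)*1000)
    print(tag,n,len(Q),"enc",np.round(e,1),round(rad,1),"mean",np.round(Q.mean(0)*1000,1))
E
python3 - <<'E'
from fit import *
for n in("scene","top"):
    P=cloud(n,np.load(f"pics/{n}0.npy"))
    lid(n,P,(.483,.1),.120,.032,"black");lid(n,P,(.48,0),.086,.036,"blue");lid(n,P,(.475,-.105),.060,.027,"yellow")
# rack corners, lower-res picks
cr=np.array([[38,117],[150,52],[522,400],[403,484]])/4+[215,135]-.4
X=np.array([ray("scene",c,.016) for c in cr]);print(np.round(X,3))
M=np.array([[-.055,.22],[.055,.22],[.055,-.22],[-.055,-.22]])
f=lambda p:((M@np.array([[np.cos(p[2]),np.sin(p[2])],[-np.sin(p[2]),np.cos(p[2])]])+p[:2])-X).ravel()
s=least_squares(f,[.48,.05,0]);p=s.x;print("rack",np.round(p,4),np.round(s.fun,4))
B=np.array([[0,.165],[0,.055],[0,-.055],[0,-.165]])@np.array([[np.cos(p[2]),np.sin(p[2])],[-np.sin(p[2]),np.cos(p[2])]])+p[:2]
print("bays W,Y,Bl,K",np.round(B,4).tolist())
from scipy.spatial.transform import Rotation as R
print(np.round(R.from_euler("xyz",env.sense()["eef_rot"]).as_matrix(),3))
P=cloud("scene",np.load("pics/scene0.npy"))
for u,v in((330,190),(300,140),(400,230),(250,130),(230,110)):print(np.round(P[v,u],3))
# overlay of rack on both
for n in("scene","top"):
    im=np.ascontiguousarray(np.load(f"pics/{n}0rgb.npy")[:,:,::-1])
    Rm=np.array([[np.cos(p[2]),np.sin(p[2])],[-np.sin(p[2]),np.cos(p[2])]])
    im=cv2.resize(im,None,fx=4,fy=4,interpolation=cv2.INTER_CUBIC)
    W=np.c_[M@Rm+p[:2],np.full(4,.016)]
    cv2.polylines(im,[np.int32(proj(n,W)*4+2)],True,(0,0,255),1)
    for b in B:
        q=np.array([[.042,.042],[.042,-.042],[-.042,-.042],[-.042,.042]])@Rm+b
        cv2.polylines(im,[np.int32(proj(n,np.c_[q,np.full(4,.010)])*4+2)],True,(255,0,255),1)
    o=(215,135) if n=="scene" else (210,150)
    cv2.imwrite(f"pics/ov_{n}.png",im[o[1]*4:o[1]*4+(600 if n=="scene" else 300),o[0]*4:o[0]*4+(640 if n=='scene' else 560)])
E
```

```text
black scene 271 enc [491.9 102. ] 32.8 mean [492.1 101.2 118.7]
blue scene 386 enc [488.7  -0. ] 37.9 mean [485.9   0.5  84.8]
yellow scene 230 enc [ 474.9 -102.7] 27.2 mean [ 473.5 -103.1   59. ]
black top 187 enc [488.6 103.3] 34.0 mean [491.  100.9 119.7]
blue top 242 enc [484.8   1.3] 37.3 mean [4.844e+02 2.000e-01 8.560e+01]
yellow top 134 enc [ 473.4 -102.9] 27.0 mean [ 472.6 -103.8   59.9]
[[ 0.449  0.273]
 [ 0.56   0.267]
 [ 0.52  -0.17 ]
 [ 0.411 -0.162]]
rack [ 0.4851  0.0518 -0.0866] [ 0.0002  0.0031 -0.0007 -0.001   0.0007 -0.0019 -0.0002 -0.0003]
bays W,Y,Bl,K [[0.4994, 0.2162], [0.4898, 0.1066], [0.4803, -0.003], [0.4708, -0.1126]]
[[-0.001  0.325  0.946]
 [-0.002  0.946 -0.325]
 [-1.    -0.002 -0.   ]]
[ 0.618 -0.022  0.003]
[ 0.766  0.257 -0.077]
[ 0.763 -0.206 -0.153]
[0.619 0.348 0.001]
[ 0.765  0.661 -0.183]
```

View pics/ov_scene.png

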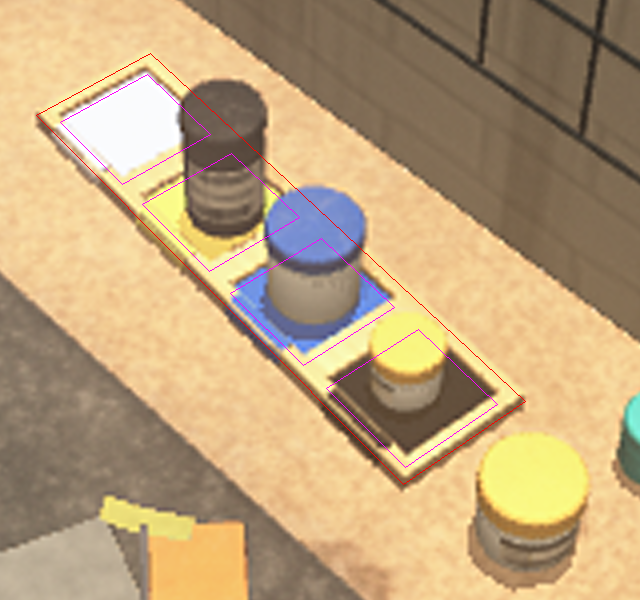

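View pics/ov_top.png

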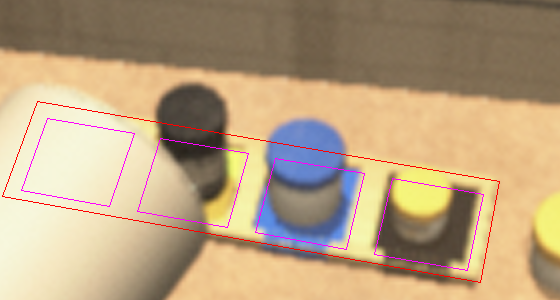

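The crop confirms it: the small yellow-lidded pot is in the black bay (crop 408,360), and the black pot is in the yellow bay (crop 223,155). Bay order from the left is white, yellow, blue, black. The rack is fitted at a yaw of about -5°. I'll grip with the jaws across the row. Order of moves: black to white, yellow to yellow, black to black.

```bash
cat > to.py <<'E'
# usage: to.py x y z  -> shift (mm, tool axes) & spin for tool-y at rack x direction (yaw -0.087)
import sys,numpy as np
from station import env
from scipy.spatial.transform import Rotation as R
s=env.sense();M=R.from_euler("xyz",s["eef_rot"]).as_matrix()
a=list(map(float,sys.argv[1:]))
for k in range(0,len(a),3):
    print(np.round(M.T@(np.array(a[k:k+3])-s["tcp_pos"])*1000,1))
y=M.T@np.array([np.cos(-.087),np.sin(-.087),0]);print("spin",round(np.arctan2(y[2],y[1]),3),"t",s["time"],"tcp",np.round(s["tcp_pos"],4),"gap",s["finger_gap"],"F",np.round(s["force"],1),"j",np.round(s["joints"],2))
E
python3 to.py .491 .102 .2
```

```text
[  18.2 -343.5  431.3]
spin 1.327 t 0.1 tcp [0.1947 0.567  0.2177] gap 1.0008913878479508 F [-0.  -0.2 -1.3] j [ 1.15  0.13  1.49 -0.    1.52 -0.09]
```

```bash
python3 -m pendant '[[[0,-25,31,0.11,1],[0,-49,62,0.22,1],[0,-74,92,0.33,1],[0,-98,123,0.44,1],[0,-123,154,0.55,1],[0,-147,185,0.66,1],[0,-172,216,0.77,1],[0,-196,246,0.88,1],[0,-221,277,0.99,1],[0,-245,308,1.1,1],[0,-270,339,1.21,1],[0,-295,370,1.32,1]]]' 20; python3 to.py .491 .102 .2 .491 .102 .081
```

```text
time: 1.1
tcp_pos: [0.4492, 0.166, 0.2179]
eef_rot: [-0.451, 1.569, -2.107]
force: [1.0, -0.2, 0.7]
finger_gap: 0.999
[18.  47.1 60.2]
[137.   47.2  60. ]
spin 0.002 t 1.1 tcp [0.4492 0.166  0.2179] gap 0.9990527453043635 F [ 1.  -0.2  0.7] j [ 0.25 -0.2   1.81 -0.    1.53  0.33]
```

```bash
python3 -m pendant '[[[5,20,25,0,1],[10,40,50,0,1],[18,47,60,0,1],[18,47,60,0,1],[18,47,60,0,1]]]'
python3 - <<'E'
from fit import *
for n in("scene","top"):
    im,d=env.get_image(n);P=cloud(n,d)
    lid(n,P,(.483,.1),.120,.032,"black");lid(n,P,(.475,-.105),.060,.027,"yellow")
    if n=="scene":cv2.imwrite("pics/a1.png",cv2.resize(im[85:285,195:435,::-1],None,fx=3,fy=3))
E
python3 to.py .491 .102 .081
```

```text
time: 1.52
tcp_pos: [0.4901, 0.102, 0.1989]
eef_rot: [-1.137, 1.567, -2.795]
force: [0.5, 1.1, -0.1]
finger_gap: 1.0
black scene 269 enc [492.2 102.5] 32.3 mean [492.1 101.8 118.8]
yellow scene 224 enc [ 474.5 -102.2] 27.5 mean [ 474.2 -103.5   59. ]
black top 21 enc [495.1  81.1] 23.4 mean [493.7  77.6 118.3]
yellow top 133 enc [ 471.8 -104.3] 27.3 mean [ 472.4 -104.1   59.9]
[118.9   0.9   1. ]
spin 0.003 t 1.6167 tcp [0.4903 0.1032 0.1999] gap 1.0001512477675947 F [-0.1 -0.1 -0.6] j [ 0.11 -0.13  1.78 -0.    1.49  0.19]
```

View pics/a1.png

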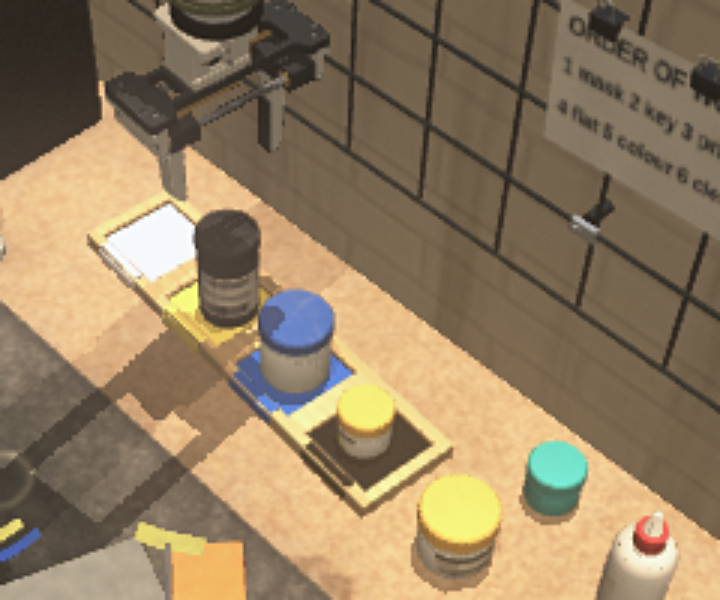

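The open jaws straddle the black pot (crop 228,235) across the row. The pot is at (0.492, 0.102), so I descend and close.

```bash
python3 -m pendant '[[[30,1,1,0,1],[60,1,1,0,1],[85,1,1,0,1],[105,1,1,0,1],[115,1,1,0,1],[119,1,1,0,1],[119,1,1,0,1],[119,1,1,0,0.7],[119,1,1,0,0.6],[119,1,1,0,0.5],[119,1,1,0,0.5],[119,1,1,0,0.5]]]' 25; python3 -m pendant '[[[0,0,0,0,0.5],[0,0,0,0,0.5]]]'; python3 to.py .491 .102 .081
```

```text
time: 2.62
tcp_pos: [0.4916, 0.102, 0.0817]
eef_rot: [-0.163, 1.57, -1.818]
force: [0.8, 0.1, -0.8]
finger_gap: 0.688
time: 2.78
tcp_pos: [0.4915, 0.1019, 0.0816]
eef_rot: [-0.325, 1.57, -1.981]
force: [0.4, -0.7, -0.8]
finger_gap: 0.674
[ 0.6 -0.5 -0.1]
spin 0.002 t 2.7833 tcp [0.4915 0.1019 0.0816] gap 0.674154137046179 F [ 0.4 -0.7 -0.8] j [ 0.1  -0.02  1.9  -0.    1.26  0.19]
```

```bash
python3 -m pendant '[[[0,0,0,0,0.4],[-4,0,0,0,0.4],[-12,0,0,0,0.4],[-22,0,0,0,0.4],[-32,0,0,0,0.4],[-40,0,0,0,0.4],[-40,0,0,0,0.4]]]'; python3 to.py .4994 .2155 .122 .4994 .2155 .083
```

```text
time: 3.37
tcp_pos: [0.4933, 0.1022, 0.1247]
eef_rot: [1.549, 1.567, -0.107]
force: [0.3, -0.9, -2.3]
finger_gap: 0.683
[   2.7   -3.5 -113.5]
[  41.7   -3.7 -113.5]
spin 0.002 t 3.3667 tcp [0.4933 0.1022 0.1247] gap 0.6831554287021503 F [ 0.3 -0.9 -2.3] j [ 0.1  -0.07  1.87 -0.    1.34  0.19]
```

```bash
python3 -m pendant '[[[0,-1,-10,0,0.4],[0,-1,-30,0,0.4],[0,-2,-55,0,0.4],[0,-3,-80,0,0.4],[0,-4,-100,0,0.4],[0,-4,-110,0,0.4],[0,-4,-113,0,0.4],[0,-4,-113,0,0.4],[0,-4,-113,0,0.4]]]'
python3 - <<'E'
from fit import *
im,d=env.get_image("scene");cv2.imwrite("pics/a2.png",cv2.resize(im[85:285,195:435,::-1],None,fx=3,fy=3))
E
python3 to.py .4994 .2155 .082
```

```text
time: 4.12
tcp_pos: [0.4986, 0.2145, 0.1243]
eef_rot: [1.327, 1.567, -0.328]
force: [-0.1, -0.6, -2.7]
finger_gap: 0.679
[42.4  0.3 -1.4]
spin 0.002 t 4.1667 tcp [0.4988 0.2142 0.1244] gap 0.6755719818278332 F [ 0.5 -0.2 -3.1] j [ 0.31  0.04  1.76 -0.    1.34  0.4 ]
```

View pics/a2.png

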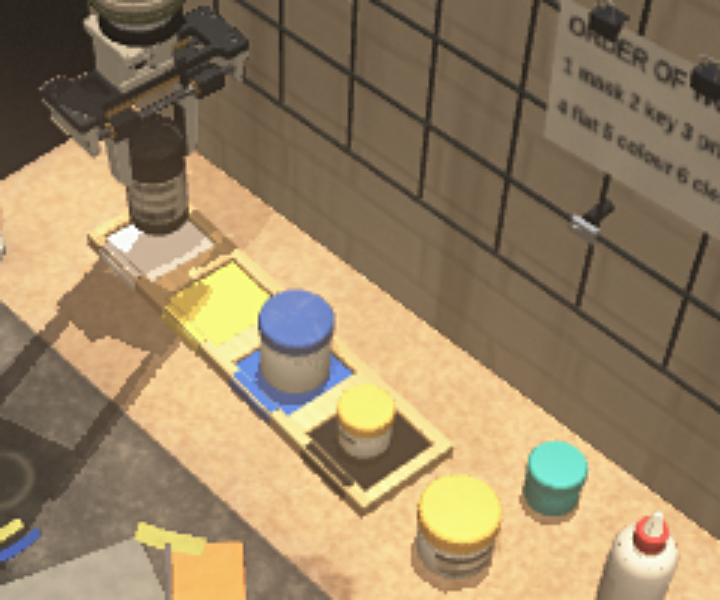

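The black pot hangs upright over the white bay (crop 158,200), and the yellow bay is empty. I lower it.

```bash
python3 -m pendant '[[[12,0,0,0,0.4],[24,0,0,0,0.4],[34,0,0,0,0.4],[39,0,0,0,0.4],[41,0,0,0,0.4],[42,0,0,0,0.4],[42,0,0,0,0.4]]]';  python3 to.py .4994 .2155 .0816
```

```text
time: 4.75
tcp_pos: [0.4989, 0.2141, 0.0822]
eef_rot: [1.36, 1.567, -0.296]
force: [0.3, 0.4, -2.9]
finger_gap: 0.678
[ 0.6  0.3 -1.4]
spin 0.002 t 4.75 tcp [0.4989 0.2141 0.0822] gap 0.6781257568360759 F [ 0.3  0.4 -2.9] j [ 0.31  0.08  1.8  -0.    1.26  0.4 ]
```

```bash
python3 -m pendant '[[[0.5,0,0,0,0.4],[1,0,0,0,0.4],[1.5,0,0,0,0.4],[1.5,0,0,0,0.4]]]';  python3 to.py .4994 .2155 .0816
```

```text
time: 5.08
tcp_pos: [0.4995, 0.2144, 0.0817]
eef_rot: [1.519, 1.566, -0.137]
force: [-1.9, 0.5, 4.5]
finger_gap: 0.679
[ 0.1 -0.2 -1.1]
spin 0.002 t 5.0833 tcp [0.4995 0.2144 0.0817] gap 0.6786957601015278 F [-1.9  0.5  4.5] j [ 0.31  0.08  1.8  -0.    1.26  0.4 ]
```

Contact felt (Fz went from -2.9 to +4.5). I release and rise.

```bash
python3 -m pendant '[[[0,0,0,0,0.75],[0,0,0,0,0.85],[0,0,0,0,1],[0,0,0,0,1],[0,0,0,0,1],[-15,0,0,0,1],[-40,0,0,0,1],[-70,0,0,0,1],[-100,0,0,0,1],[-110,0,0,0,1],[-110,0,0,0,1]]]';  python3 to.py .474 -.103 .19 .474 -.103 .033
```

```text
time: 6.0
tcp_pos: [0.5011, 0.2151, 0.1954]
eef_rot: [1.784, 1.56, 0.128]
force: [0.2, 0.1, -0.7]
finger_gap: 0.999
[4.700e+00 1.000e-01 3.193e+02]
[161.7  -1.6 319.7]
spin 0.002 t 6.0 tcp [0.5011 0.2151 0.1954] gap 0.9987579885465461 F [ 0.2  0.1 -0.7] j [ 0.31 -0.02  1.68 -0.    1.46  0.4 ]
```

```bash
python3 -m pendant '[[[0,0,20,0,1],[0,0,50,0,1],[0,0,85,0,1],[0,0,120,0,1],[0,0,155,0,1],[0,0,190,0,1],[0,0,225,0,1],[0,0,260,0,1],[0,0,290,0,1],[0,0,310,0,1],[0,0,319,0,1],[0,0,319,0,1]]]'; python3 -m pendant '[[[0,0,0,0,1]]]'
python3 - <<'E'
from fit import *
im,d=env.get_image("scene");cv2.imwrite("pics/a3.png",cv2.resize(im[85:285,195:435,::-1],None,fx=3,fy=3))
P=cloud("scene",d)
lid("scene",P,(.499,.2155),.120,.032,"black");lid("scene",P,(.475,-.105),.060,.027,"yellow");lid("scene",P,(.486,0),.086,.036,"blue")
E
python3 to.py .474 -.103 .033
```

```text
time: 7.0
tcp_pos: [0.4729, -0.1039, 0.1929]
eef_rot: [1.882, 1.562, 0.224]
force: [0.2, -0.1, 0.2]
finger_gap: 1.001
time: 7.08
tcp_pos: [0.4727, -0.1033, 0.1919]
eef_rot: [2.041, 1.563, 0.382]
force: [0.3, 0.0, -0.0]
finger_gap: 1.005
black scene 246 enc [500.1 213.6] 33.3 mean [500.1 213.4 118.9]
yellow scene 231 enc [ 474.4 -101. ] 27.8 mean [ 473.6 -103.7   59. ]
blue scene 270 enc [485.5   1.7] 36.6 mean [478.4   4.9  84.9]
[158.6   0.5   0.4]
spin -0.001 t 7.1333 tcp [ 0.4725 -0.1031  0.1916] gap 1.0006476838112135 F [-0.4 -0.8 -0.6] j [-0.32 -0.18  1.84  0.    1.47 -0.24]
```

View pics/a3.png

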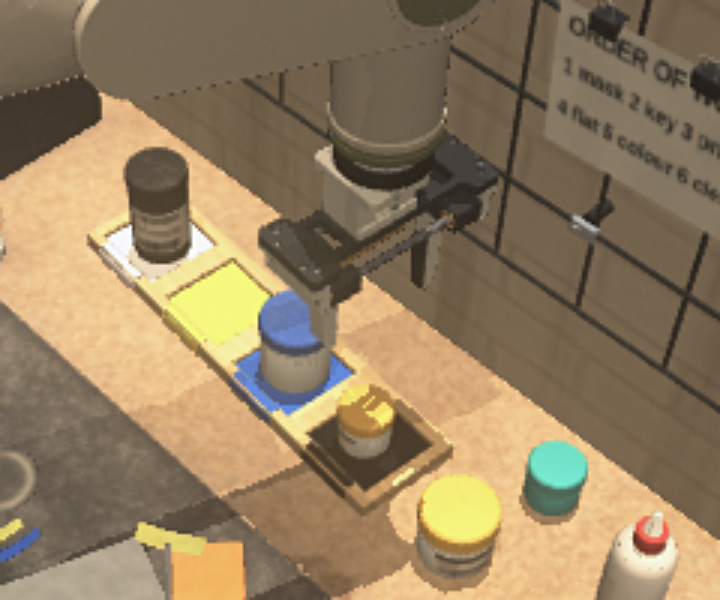

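The black pot stands in the white bay (crop 158,205), and the gripper is above the small yellow pot (crop 365,420). I descend and grip.

```bash
python3 -m pendant '[[[30,1,1,0,1],[65,1,1,0,1],[100,1,1,0,1],[130,1,1,0,1],[148,1,1,0,1],[156,1,1,0,1],[158.5,1,1,0,1],[158.5,1,1,0,1],[158.5,1,1,0,0.7],[158.5,1,1,0,0.55],[158.5,1,1,0,0.4],[158.5,1,1,0,0.4]]]' 25; python3 -m pendant '[[[0,0,0,0,0.4],[0,0,0,0,0.4],[0,0,0,0,0.4]]]'; python3 to.py .474 -.103 .033
```

```text
time: 8.13
tcp_pos: [0.4753, -0.104, 0.0342]
eef_rot: [1.916, 1.562, 0.258]
force: [-0.7, 0.5, 0.7]
finger_gap: 0.762
time: 8.38
tcp_pos: [0.4755, -0.1041, 0.0346]
eef_rot: [1.89, 1.562, 0.231]
force: [-2.1, 0.8, 3.8]
finger_gap: 0.572
[ 1.6 -1.6 -1. ]
spin -0.001 t 8.3833 tcp [ 0.4755 -0.1041  0.0346] gap 0.5724736184832294 F [-2.1  0.8  3.8] j [-0.32 -0.01  1.99  0.01  1.16 -0.24]
```

```bash
python3 -m pendant '[[[0,0,0,0,0.3],[-4,0,0,0,0.3],[-12,0,0,0,0.3],[-25,0,0,0,0.3],[-40,0,0,0,0.3],[-58,0,0,0,0.3],[-76,0,0,0,0.3],[-92,0,0,0,0.3],[-102,0,0,0,0.3],[-105,0,0,0,0.3],[-105,0,0,0,0.3]]]'; python3 to.py .490 .105 .14 .490 .105 .035
```

```text
time: 9.3
tcp_pos: [0.4751, -0.1045, 0.1406]
eef_rot: [1.803, 1.56, 0.144]
force: [-0.2, 1.4, -1.8]
finger_gap: 0.574
[   1.1   -3.6 -210. ]
[ 106.1   -4.8 -209.8]
spin -0.001 t 9.3 tcp [ 0.4751 -0.1045  0.1406] gap 0.5736616829822471 F [-0.2  1.4 -1.8] j [-0.33 -0.14  1.9   0.    1.37 -0.24]
```

```bash
python3 -m pendant '[[[0,0,-10,0,0.3],[0,-1,-32,0,0.3],[0,-1,-58,0,0.3],[0,-2,-84,0,0.3],[0,-2,-110,0,0.3],[0,-3,-136,0,0.3],[0,-3,-162,0,0.3],[0,-4,-184,0,0.3],[0,-4,-200,0,0.3],[0,-4,-208,0,0.3],[0,-4,-210,0,0.3],[0,-4,-210,0,0.3]]]'
python3 - <<'E'
from fit import *
im,d=env.get_image("scene");cv2.imwrite("pics/a4.png",cv2.resize(im[85:285,195:435,::-1],None,fx=3,fy=3))
E
python3 to.py .490 .105 .035
```

```text
time: 10.3
tcp_pos: [0.489, 0.1053, 0.1402]
eef_rot: [1.788, 1.562, 0.13]
force: [0.4, 0.4, -2.4]
finger_gap: 0.573
[105.4  -0.2  -0.2]
spin -0.001 t 10.35 tcp [0.4892 0.1047 0.1404] gap 0.5714948727154833 F [-0.3 -0.5 -2.3] j [ 0.11 -0.1   1.87 -0.    1.37  0.2 ]
```

View pics/a4.png

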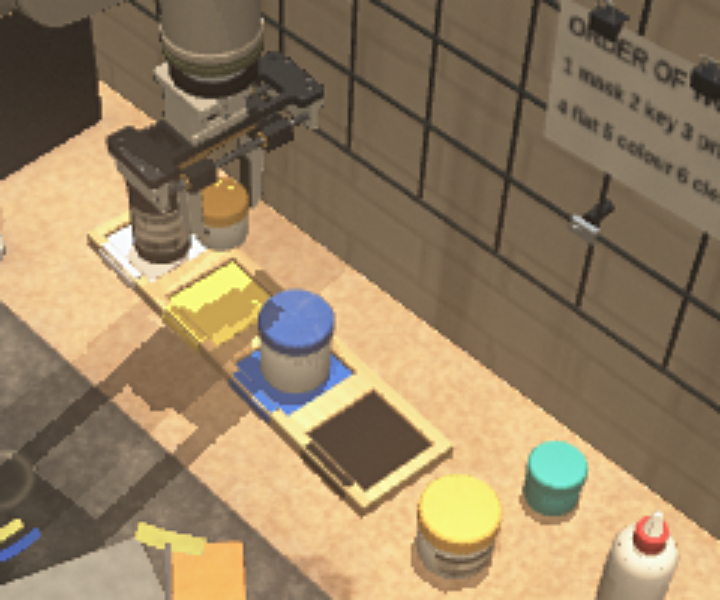

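The yellow pot is held upright over the yellow bay (crop 222,215), clear of the parked black pot. I lower it.

```bash
python3 -m pendant '[[[15,0,0,0,0.3],[35,0,0,0,0.3],[58,0,0,0,0.3],[78,0,0,0,0.3],[92,0,0,0,0.3],[100,0,0,0,0.3],[103,0,0,0,0.3],[104.5,0,0,0,0.3],[104.5,0,0,0,0.3]]]';  python3 to.py .490 .105 .0345
```

```text
time: 11.1
tcp_pos: [0.4907, 0.1045, 0.0365]
eef_rot: [1.761, 1.56, 0.102]
force: [0.2, -0.3, -2.4]
finger_gap: 0.571
[ 2.  -0.8 -0.5]
spin -0.001 t 11.1 tcp [0.4907 0.1045 0.0365] gap 0.570500990854855 F [ 0.2 -0.3 -2.4] j [ 0.11  0.03  1.95 -0.    1.16  0.2 ]
```

```bash
python3 -m pendant '[[[0.7,0,0,0,0.3],[1.4,0,0,0,0.3],[2,0,0,0,0.3],[2,0,0,0,0.3]]]';  python3 to.py .490 .105 .0345
```

```text
time: 11.43
tcp_pos: [0.491, 0.1045, 0.0349]
eef_rot: [1.76, 1.56, 0.101]
force: [0.0, -0.4, -1.7]
finger_gap: 0.569
[ 0.4 -1.1 -0.4]
spin -0.001 t 11.4333 tcp [0.491  0.1045 0.0349] gap 0.5693434701610123 F [ 0.  -0.4 -1.7] j [ 0.11  0.03  1.95 -0.    1.15  0.2 ]
```

```bash
python3 -m pendant '[[[0.5,0,0,0,0.3],[1,0,0,0,0.3],[1.2,0,0,0,0.3],[1.2,0,0,0,0.3]]]';  python3 to.py .490 .105 .0345
```

```text
time: 11.77
tcp_pos: [0.4913, 0.1046, 0.0346]
eef_rot: [1.756, 1.559, 0.097]
force: [-4.2, 0.3, 7.2]
finger_gap: 0.569
[ 0.1 -1.3 -0.3]
spin -0.001 t 11.7667 tcp [0.4913 0.1046 0.0346] gap 0.5687654622426161 F [-4.2  0.3  7.2] j [ 0.11  0.03  1.95 -0.    1.15  0.2 ]
```

Contact (Fz +7). I release and rise.

```bash
python3 -m pendant '[[[0,0,0,0,0.65],[0,0,0,0,0.8],[0,0,0,0,1],[0,0,0,0,1],[0,0,0,0,1],[0,0,0,0,1],[-15,0,0,0,1],[-45,0,0,0,1],[-80,0,0,0,1],[-115,0,0,0,1],[-145,0,0,0,1],[-155,0,0,0,1]]]'; python3 -m pendant '[[[0,0,0,0,1]]]';  python3 to.py .5 .2135 .19 .5 .2135 .081
```

```text
time: 12.77
tcp_pos: [0.492, 0.1047, 0.1953]
eef_rot: [1.765, 1.552, 0.106]
force: [1.1, -0.4, 1.3]
finger_gap: 0.997
time: 12.85
tcp_pos: [0.4934, 0.1049, 0.1981]
eef_rot: [1.764, 1.547, 0.105]
force: [0.6, 0.3, 0.0]
finger_gap: 0.999
[   8.5   -3.2 -108.7]
[ 117.5   -5.7 -108.2]
spin -0.001 t 12.85 tcp [0.4934 0.1049 0.1981] gap 0.9992892374895107 F [0.6 0.3 0. ] j [ 0.11 -0.14  1.8  -0.    1.46  0.2 ]
```

```bash
python3 -m pendant '[[[0,0,-15,0,1],[0,-1,-40,0,1],[0,-3,-70,0,1],[0,-3,-95,0,1],[0,-3,-106,0,1],[0,-3,-109,0,1],[0,-3,-109,0,1],[0,-3,-109,0,1]]]'
python3 - <<'E'
from fit import *
im,d=env.get_image("scene");cv2.imwrite("pics/a5.png",cv2.resize(im[85:285,195:435,::-1],None,fx=3,fy=3))
P=cloud("scene",d)
lid("scene",P,(.499,.2155),.120,.032,"black");lid("scene",P,(.49,.105),.060,.027,"yellow");lid("scene",P,(.486,0),.086,.036,"blue")
E
python3 to.py .5 .2135 .081;python3 -c "
from station import env
print(env.sense()['eef_rot'])"
```

```text
time: 13.52
tcp_pos: [0.4998, 0.2128, 0.1976]
eef_rot: [1.727, 1.549, 0.068]
force: [0.4, -0.6, 0.4]
finger_gap: 0.999
black scene 240 enc [499.  213.6] 34.3 mean [499.6 213.5 118.9]
yellow scene 181 enc [493.2 105.4] 27.6 mean [491.6 104.1  59.1]
blue scene 367 enc [488.    1.9] 35.6 mean [486.1   0.8  84.8]
[116.9  -2.6  -0.5]
spin -0.002 t 13.5667 tcp [0.4999 0.2126 0.1979] gap 1.0007434780018583 F [ 0.9  0.6 -0.4] j [ 0.31 -0.03  1.7  -0.01  1.46  0.4 ]
[1.73599865 1.54816062 0.07629673]
```

View pics/a5.png

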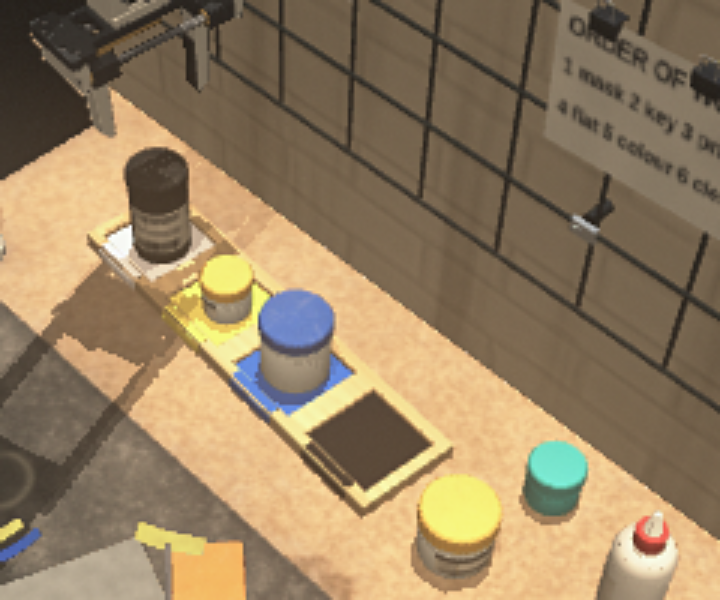

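The yellow pot stands in the yellow bay (crop 227,290). The tool has picked up about 1.3° of tilt. I descend in two calls, starting the second while still moving down, to see whether that tilt comes back out.

```bash
python3 -m pendant '[[[25,-1,0,0,1],[60,-1,0,0,1]]]';python3 -m pendant '[[[3,0,0,0,1],[3,0,0,0,1],[3,0,0,0,1],[3,0,0,0,1]]]'; python3 to.py .5 .2135 .081
```

```text
time: 13.73
tcp_pos: [0.5034, 0.2124, 0.1414]
eef_rot: [1.784, 1.54, 0.123]
force: [0.5, 0.1, -0.9]
finger_gap: 0.999
time: 14.07
tcp_pos: [0.5049, 0.2124, 0.1409]
eef_rot: [1.801, 1.537, 0.139]
force: [0.5, -0.9, 0.7]
finger_gap: 0.999
[59.7 -6.9 -0.2]
spin -0.004 t 14.0667 tcp [0.5049 0.2124 0.1409] gap 0.9987620357590519 F [ 0.5 -0.9  0.7] j [ 0.31  0.01  1.76 -0.01  1.34  0.4 ]
```

The tilt grew, so I try the opposite: start a call in mid-rise.

```bash
python3 -m pendant '[[[-25,0,0,0,1],[-60,0,0,0,1]]]';python3 -m pendant '[[[-3,0,0,0,1],[-3,0,0,0,1],[-3,0,0,0,1],[-3,0,0,0,1]]]'; python3 to.py .5 .2135 .081;python3 -c "
from station import env
print(env.sense()['eef_rot'])"
```

```text
time: 14.23
tcp_pos: [0.5015, 0.2115, 0.2001]
eef_rot: [1.778, 1.541, 0.116]
force: [1.1, 0.7, -0.2]
finger_gap: 1.001
time: 14.57
tcp_pos: [0.5012, 0.2113, 0.2028]
eef_rot: [1.774, 1.541, 0.112]
force: [-0.4, -0.7, -1.0]
finger_gap: 0.997
[121.7  -4.9  -1.3]
spin -0.004 t 14.5667 tcp [0.5012 0.2113 0.2028] gap 0.9970268367235319 F [-0.4 -0.7 -1. ] j [ 0.31 -0.04  1.7  -0.01  1.46  0.4 ]
[1.77426645 1.54124765 0.11227111]
```

```bash
for i in 1 2 3; do python3 -m pendant '[[[-40,0,0,0,1]]]'|grep -E "rot|pos"; done; python3 -m pendant '[[[0,0,0,0,1],[0,0,0,0,1],[0,0,0,0,1]]]'|grep -E "rot|pos"
```

```text
tcp_pos: [0.4952, 0.2096, 0.233]
eef_rot: [1.547, 1.557, -0.115]
tcp_pos: [0.4929, 0.2091, 0.2711]
eef_rot: [1.27, 1.562, -0.392]
tcp_pos: [0.4907, 0.2087, 0.3091]
eef_rot: [0.428, 1.565, -1.233]
tcp_pos: [0.4904, 0.2085, 0.3076]
eef_rot: [0.136, 1.565, -1.526]
```

Starting calls in mid-rise levelled the tool to within 0.006 rad. I descend from rest now.

```bash
python3 to.py .4998 .2135 .15 .4998 .2135 .0815
```

```text
[157.5   8.8  -6.7]
[226.    8.7  -7.2]
spin -0.004 t 15.0667 tcp [0.4904 0.2085 0.3076] gap 0.9973238447309233 F [ 0.8 -0.2 -0.2] j [ 0.31 -0.07  1.53 -0.01  1.68  0.4 ]
```

```bash
python3 -m pendant '[[[15,9,-7,0,1],[40,9,-7,0,1],[70,9,-7,0,1],[100,9,-7,0,1],[130,9,-7,0,1],[158,9,-7,0,1],[183,9,-7,0,1],[203,9,-7,0,1],[217,9,-7,0,1],[224,9,-7,0,1],[226,9,-7,0,1],[226,9,-7,0,1]]]'; python3 -m pendant '[[[0,0,0,0,1],[0,0,0,0,0.7],[0,0,0,0,0.6],[0,0,0,0,0.5],[0,0,0,0,0.4],[0,0,0,0,0.4],[0,0,0,0,0.4],[0,0,0,0,0.4]]]' 25; python3 to.py .492 .106 .18 .4725 -.108 .0815
```

```text
time: 16.07
tcp_pos: [0.499, 0.213, 0.0802]
eef_rot: [-0.212, 1.564, -1.874]
force: [0.1, -0.8, -0.7]
finger_gap: 0.999
time: 16.73
tcp_pos: [0.4993, 0.2131, 0.0806]
eef_rot: [-0.119, 1.564, -1.781]
force: [0.4, -0.0, 1.9]
finger_gap: 0.681
[-98.7   2.4 108. ]
[  1.3   2.5 322.2]
spin -0.004 t 16.7333 tcp [0.4993 0.2131 0.0806] gap 0.6813328620312082 F [ 0.4 -0.   1.9] j [ 0.31  0.09  1.79 -0.01  1.26  0.41]
```

```bash
python3 -m pendant '[[[-4,0,0,0,0.4],[-12,0,0,0,0.4],[-25,0,0,0,0.4],[-40,0,0,0,0.4],[-58,0,0,0,0.4],[-76,0,0,0,0.4],[-92,0,0,0,0.4],[-104,0,0,0,0.4],[-109,0,0,0,0.4],[-110,0,0,0,0.4],[-110,0,0,0,0.4],[-110,0,0,0,0.4]]]'; python3 to.py .4715 -.1105 .19;  python3 -m pendant '[[[0,0,10,0,0.4],[0,0,30,0,0.4],[0,0,55,0,0.4],[0,0,80,0,0.4],[0,0,110,0,0.4],[0,0,140,0,0.4]]]'; python3 to.py .4715 -.1105 .19
```

```text
time: 17.73
tcp_pos: [0.4988, 0.2136, 0.1894]
eef_rot: [-0.33, 1.563, -1.992]
force: [-0.7, 0.1, -3.0]
finger_gap: 0.678
[  1.9   2.3 325.2]
spin -0.004 t 17.7333 tcp [0.4988 0.2136 0.1894] gap 0.6776781165759591 F [-0.7  0.1 -3. ] j [ 0.31 -0.    1.68 -0.01  1.47  0.41]
time: 18.23
tcp_pos: [0.4849, 0.0725, 0.1893]
eef_rot: [-0.506, 1.562, -2.168]
force: [0.2, -0.1, -2.5]
finger_gap: 0.676
[  0.8   3.2 183.5]
spin -0.003 t 18.2333 tcp [0.4849 0.0725 0.1893] gap 0.6757383545421657 F [ 0.2 -0.1 -2.5] j [ 0.05 -0.15  1.82 -0.01  1.48  0.14]
```

```bash
python3 -m pendant '[[[0,0,28,0,0.4],[0,1,55,0,0.4],[0,1,82,0,0.4],[0,2,110,0,0.4],[0,3,136,0,0.4],[0,3,158,0,0.4],[0,3,174,0,0.4],[0,3,182,0,0.4],[0,3,184,0,0.4],[0,3,184,0,0.4],[0,3,184,0,0.4]]]'
python3 - <<'E'
from fit import *
for n in("scene","top"):
    im,d=env.get_image(n)
    im=im[85:285,195:435,::-1] if n=="scene" else im[110:260,180:380,::-1]
    cv2.imwrite(f"pics/a6{n}.png",cv2.resize(im,None,fx=3,fy=3))
E
python3 to.py .4715 -.1105 .082; python3 -c "
from station import env
print(env.sense()['eef_rot'])"
```

```text
time: 19.15
tcp_pos: [0.4711, -0.1103, 0.1904]
eef_rot: [-0.598, 1.562, -2.259]
force: [0.1, -0.5, -2.4]
finger_gap: 0.681
[108.6   0.7  -0.4]
spin -0.002 t 19.25 tcp [ 0.4713 -0.11    0.1906] gap 0.6780799021669086 F [ 0.1  0.1 -2.7] j [-0.33 -0.17  1.84 -0.01  1.48 -0.24]
[-0.54782697  1.56188128 -2.20783905]
```

View pics/a6scene.png

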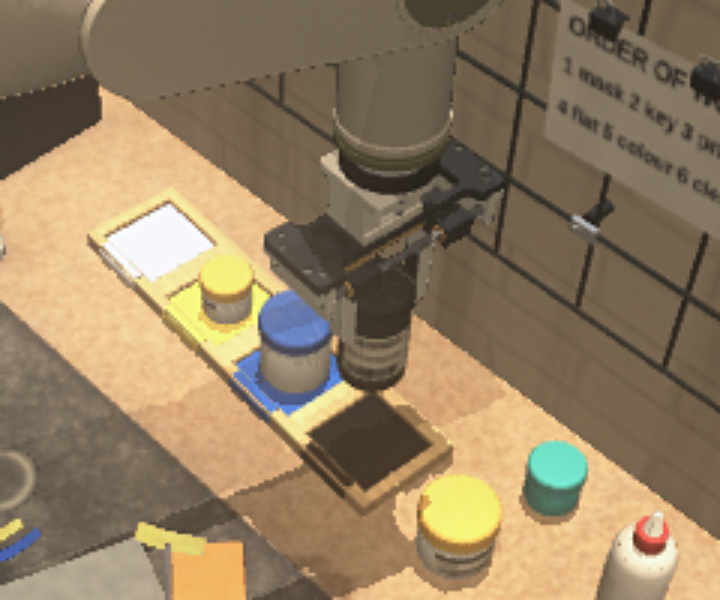

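View pics/a6top.png

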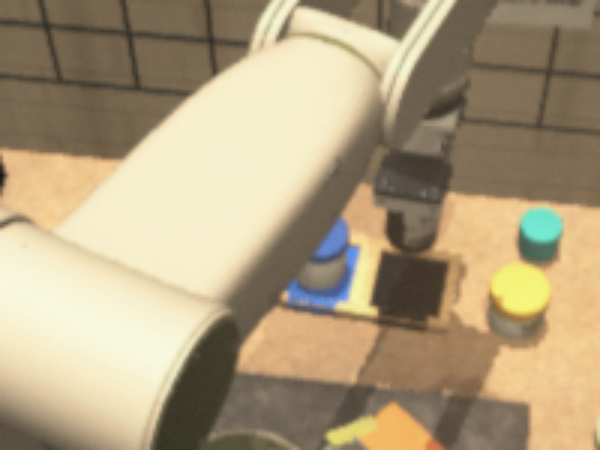

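The black pot hangs above the empty black bay (scene crop 372,370), upright and clear of the blue pot. I lower it.

```bash
python3 -m pendant '[[[12,0,0,0,0.4],[30,0,0,0,0.4],[52,0,0,0,0.4],[74,0,0,0,0.4],[90,0,0,0,0.4],[100,0,0,0,0.4],[105,0,0,0,0.4],[107,0,0,0,0.4],[107,0,0,0,0.4],[107,0,0,0,0.4]]]';  python3 to.py .4715 -.1105 .0805
```

```text
time: 20.08
tcp_pos: [0.4716, -0.111, 0.0847]
eef_rot: [-0.362, 1.562, -2.022]
force: [0.6, -0.2, -2.6]
finger_gap: 0.679
[ 4.1 -0.1 -0.5]
spin -0.002 t 20.0833 tcp [ 0.4716 -0.111   0.0847] gap 0.6789749453464167 F [ 0.6 -0.2 -2.6] j [-0.33 -0.07  1.95 -0.01  1.27 -0.24]
```

```bash
python3 -m pendant '[[[1,0,0,0,0.4],[2,0,0,0,0.4],[3,0,0,0,0.4],[3.3,0,0,0,0.4],[3.3,0,0,0,0.4]]]';  python3 to.py .4715 -.1105 .0805
```

```text
time: 20.5
tcp_pos: [0.4715, -0.111, 0.0814]
eef_rot: [-0.359, 1.562, -2.018]
force: [-0.4, 0.5, -3.0]
finger_gap: 0.679
[ 0.9 -0.1 -0.5]
spin -0.002 t 20.5 tcp [ 0.4715 -0.111   0.0814] gap 0.6789045048941371 F [-0.4  0.5 -3. ] j [-0.33 -0.07  1.95 -0.01  1.26 -0.24]
```

```bash
python3 -m pendant '[[[0.5,0,0,0,0.4],[1,0,0,0,0.4],[1.3,0,0,0,0.4],[1.3,0,0,0,0.4]]]';  python3 to.py .4715 -.1105 .0805
```

```text
time: 20.83
tcp_pos: [0.4717, -0.1112, 0.0806]
eef_rot: [-0.323, 1.562, -1.983]
force: [-2.5, 0.3, 3.9]
finger_gap: 0.679
[ 0.1 -0.2 -0.6]
spin -0.002 t 20.8333 tcp [ 0.4717 -0.1112  0.0806] gap 0.6786609680425055 F [-2.5  0.3  3.9] j [-0.33 -0.07  1.95 -0.01  1.26 -0.24]
```

Contact. I release and rise.

```bash
python3 -m pendant '[[[0,0,0,0,0.75],[0,0,0,0,0.85],[0,0,0,0,1],[0,0,0,0,1],[0,0,0,0,1],[0,0,0,0,1],[-15,0,0,0,1],[-45,0,0,0,1],[-80,0,0,0,1],[-115,0,0,0,1],[-145,0,0,0,1],[-165,0,0,0,1]]]'; python3 -m pendant '[[[0,-20,0,0,1],[0,-50,0,0,1],[0,-80,0,0,1],[0,-80,0,0,1],[0,-80,0,0,1],[0,-80,0,0,1]]]'
python3 - <<'E'
from fit import *
for n in("scene","top"):
    im,d=env.get_image(n);P=cloud(n,d)
    lid(n,P,(.4715,-.111),.120,.032,"black");lid(n,P,(.49,.105),.060,.027,"yellow");lid(n,P,(.486,0),.086,.036,"blue")
    im=im[85:285,195:435,::-1] if n=="scene" else im[110:260,180:380,::-1]
    cv2.imwrite(f"pics/a7{n}.png",cv2.resize(im,None,fx=3,fy=3))
E
python3 to.py .4 -.1 .2
```

```text
time: 21.83
tcp_pos: [0.4733, -0.1101, 0.2494]
eef_rot: [0.152, 1.562, -1.508]
force: [1.5, -0.1, 0.9]
finger_gap: 1.0
time: 22.33
tcp_pos: [0.394, -0.1032, 0.2496]
eef_rot: [0.283, 1.561, -1.377]
force: [0.3, -0.0, -0.1]
finger_gap: 0.999
black scene 335 enc [ 473.  -108.9] 31.7 mean [ 472.1 -109.5  118.7]
yellow few 8
blue scene 357 enc [487.2   0.8] 37.1 mean [ 4.87e+02 -4.00e-01  8.50e+01]
black top 47 enc [ 468.2 -110. ] 30.5 mean [ 455.6 -123.2  119.5]
yellow few 0
blue top 79 enc [484.6 -11.5] 33.5 mean [480.  -19.7  85.2]
[49.4  5.4 -4.1]
spin -0.002 t 22.4333 tcp [ 0.3942 -0.1031  0.2494] gap 0.9965341171849262 F [ 0.2 -0.2 -0.4] j [-0.37 -0.43  1.94 -0.01  1.63 -0.29]
```

View pics/a7scene.png

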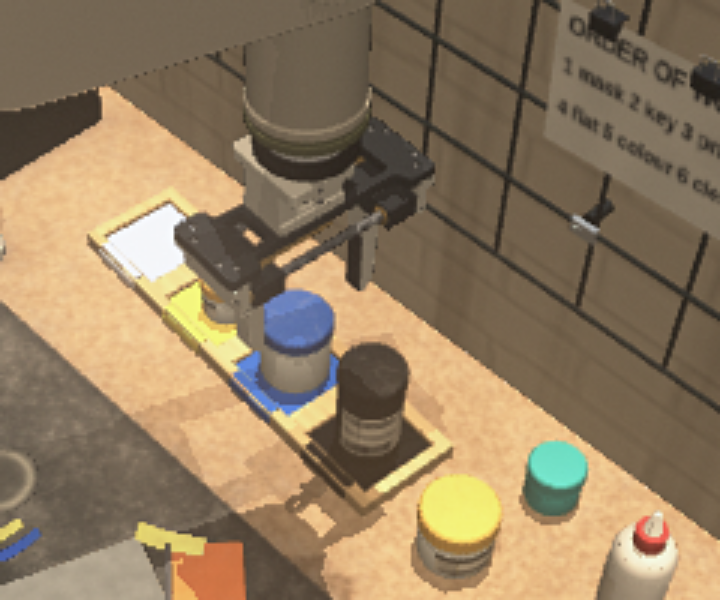

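View pics/a7top.png

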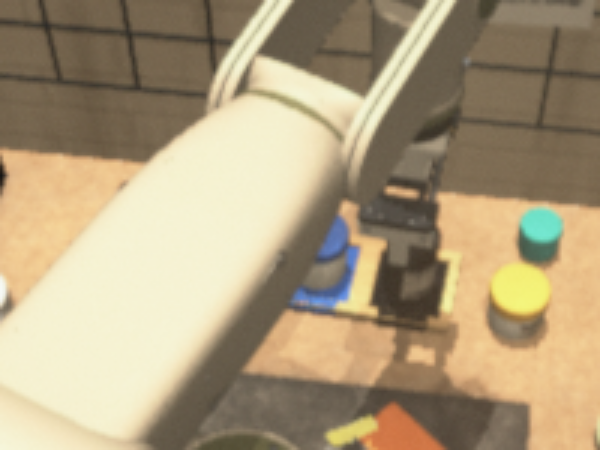

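The black pot stands in the black bay (scene crop 370,400). The gripper hides the yellow pot, so I move aside to the right and check everything.

```bash
python3 -m pendant '[[[0,0,20,0,1],[0,0,50,0,1],[0,0,85,0,1],[0,0,120,0,1],[0,0,155,0,1],[0,0,185,0,1],[0,0,205,0,1],[0,0,215,0,1],[0,0,220,0,1],[0,0,220,0,1],[0,0,220,0,1]]]'
python3 - <<'E'
from fit import *
for n in("scene","top"):
    im,d=env.get_image(n);P=cloud(n,d)
    lid(n,P,(.4715,-.111),.120,.032,"black");lid(n,P,(.49,.105),.060,.027,"yellow");lid(n,P,(.486,0),.086,.036,"blue")
    im=im[85:285,155:395,::-1] if n=="scene" else im[110:260,180:380,::-1]
    cv2.imwrite(f"pics/a8{n}.png",cv2.resize(im,None,fx=3,fy=3))
E
```

```text
time: 23.35
tcp_pos: [0.375, -0.3215, 0.2511]
eef_rot: [0.143, 1.562, -1.517]
force: [0.4, 0.0, -0.3]
finger_gap: 0.999
black scene 355 enc [ 472.6 -109.4] 31.9 mean [ 471.8 -110.1  118.6]
yellow scene 183 enc [491.7 105. ] 28.1 mean [491.1 103.6  59.4]
blue scene 370 enc [488.    1.7] 36.6 mean [486.3   1.2  84.8]
black few 6
yellow few 0
blue few 0
```

View pics/a8scene.png

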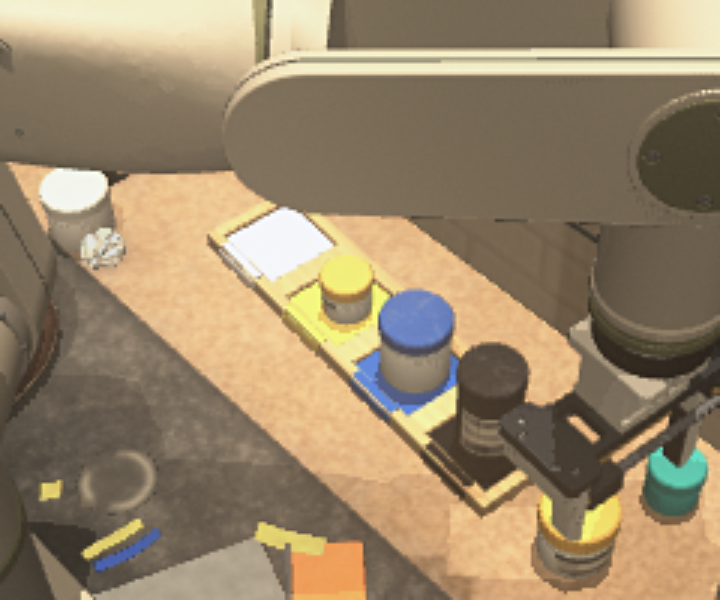

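View pics/a8top.png

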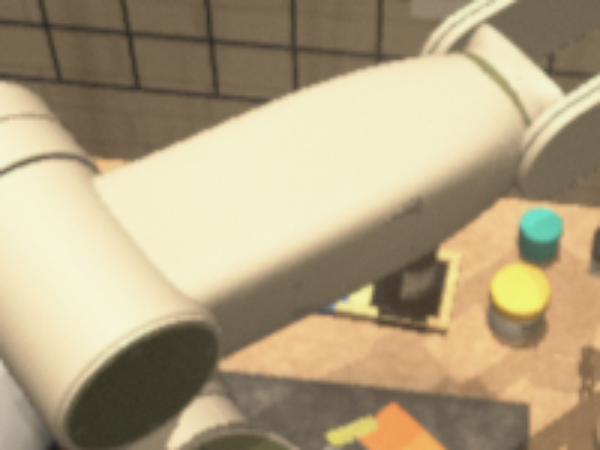

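The scene view shows white empty (crop 280,243), yellow in yellow (345,290), blue in place (415,345) and black in black (490,410). The lid heights say the pots are down and level. Handing in.

```bash
python3 -c "
from station import env
print(env.hand_in())"
```

```text
the job is handed in; nothing more can be done
None
```

The swap is done and handed in at about 23.5 s. I parked the black-lidded pot in the white bay, moved the small yellow-lidded pot to the yellow bay, then set the black-lidded pot down in the black bay.

- **Positions:** The last scene picture puts the black pot at (0.472, -0.110) and the yellow pot at (0.491, 0.104), each within about 3 mm of its fitted bay centre. Their lids are at about 0.119 and 0.059 m, so both are down on the bay floors.
- **Other things:** The white bay is empty and the blue-lidded pot is where it was. The other objects near the rack look unmoved by eye; I did not measure them again.
- **Forces:** The readings after each move never passed about 8 N.
- **Not checked or off:**
  - The arm blocked the top camera at the end, so the final check is from the scene camera only.
  - Blue's circle fit varied by 1–2 mm, which is within noise.
  - The tool picked up about 2° of tilt while empty, and I levelled it before the last grasp.

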